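Make up two meal trays

ROBOT

A 7-joint arm with a two-finger parallel gripper is mounted at the origin on the work surface. World frame = base frame: x ahead of the robot, y to its left, z up, the work surface at z = 0. Lengths are in m, angles in rad, forces in N, time in s.
With the tool pointing down it reaches from about 0.425 to 0.975 m from the base axis. Payload 16.7 kg.
Tool frame: the origin (TCP) lies where the fingers leave the gripper's body, on its centre line; the fingertips stand 73 mm ahead of it and the grasp point (between the pads) lies 54 mm ahead of it; z points along the fingers, y is the direction in which the jaws open and shut (so a half turn about z gives the same grasp; the last joint's range is limited). The gripper opens to 85 mm and grips with 20 to 120 N. Pads are 22 mm wide; open, the fingers measure 114 mm over their backs; the gripper's body (76 mm by 85 mm) begins 54 mm behind the grasp point. The pads swing forward as they close: fully open they stand 13 mm farther back than shut.
Start: joints at [-1.349, 0.426, 0.074, 1.606, -0.034, 1.111, -0.067], TCP at [0.245, 0.629, 0.304] pointing down, gripper open.
Joint ranges: [-2.85, 2.85], [-0.5, 2.14], [-1.23, 1.37], [0.21, 2.46], [-1.02, 4.16], [0.16, 2.05], [-2.73, 2.73]. Speed limits (rad/s): [1.89, 1.89, 2.39, 2.39, 3.01, 3.01, 3.01].

INTERFACE

Orientations are given as a unit quaternion [w, x, y, z].
In Python, from bench import arm gives the robot as it stands.
- The arm moves only by the shell command python3 -m creep 'ROWS' [OPENING] [FORCE]. ROWS is JSON, one flat list of numbers, 6 for each row, row after row: the shift along the tool's x, y, z each as a share of 15 cm, from -1 to 1, then the turn, a rotation vector about the tool's x, y, z each as a share of 60 degrees, from -1 to 1. In form: [dx, dy, dz, rx, ry, rz, dx, dy, dz, rx, ry, rz, ...]. A call has 1 to 5 rows; each row is the pose to reach, as a shift and turn from the pose commanded when the call began, along the tool's axes at that moment; what a row does not reach only later rows make up. A row lasts 1/12 s, in which the tool goes at most 41.7 mm and 7.16 degrees, less where a joint would pass 70% of its speed; a pose out of reach is approached as far as the arm can. A call with a number of a shift or a turn outside -1 to 1 is refused whole. A call with a gripper value outside its range is refused whole. OPENING is the closure in counts, from 0 (fully open) to 255 (shut), set as the call begins (- or left out, the last holds). The fingers move at their own pace and stop on an object; FORCE is the grip in N (left out, the last holds). Time passes only in rows, so rows that repeat a pose let the fingers close. It gives the time, the measured TCP pose, the force and the opening at its end, in the units of the state.
- arm.get_state(): the state, without advancing time (a new reading comes with each control period).
- arm.read_camera(name): name is "scene" or "side" or "wrist"; returns a dict with "pixels" (420x560x3 uint8, red, green, blue), "z_map" (420x560 float32, m along the optical axis (not along the pixel's ray), 0 where there is no reading), "vertical_fov" (degrees; the focal length in pixels is half the picture's height over the tangent of half this angle, whatever the lens; pixels are square), "cx", "cy" (the principal point, pixels), "position" and "rotation" of the camera in the world. Camera axes: x right, y down, z forward; pixel columns grow to the right and rows downward; lengths in m; the calibration is good to about 2 mm. The wrist camera is an equidistant fisheye: a pixel r from the principal point sees the ray r / f radians off the axis. A picture is of the moment at which its call begins.
- arm.close_job(): hands the job in, once; it reports no verdict.
The state is a dict: "time": time; "joint_positions": joint angles; "dq": joint speeds; "effort": joint torques, N m; "ee_pos": TCP position; "tcp_rot": TCP orientation; "ft_force": force on the tool from outside, world axes, zero at the start; "moment": the same for the moment, N m; "gripper_width": opening from 0.0 (shut) to 1.0 (fully open).
Only numpy, scipy, OpenCV 4.12 (cv2) and the standard library are available. Lean on these libraries where they do the work, as an engineer would, in place of code of your own. Each camera call takes 0.05 s, during which the arm holds its last target.

TASK

Make up the two meal trays from the stock on the bench. The blue-edged tray gets the green-lidded tub on its round mark and the brown sandwich box on its oblong mark, with the small black-lidded sauce cup standing on the middle of that box's top; the orange-edged tray gets the red-lidded tub on its round mark and the yellow-lidded box on its oblong mark. Set everything upright and centred, the boxes lengthwise along their marks, let go of it all, and leave the all-white tub, the grey box and the steel shaker where they stand.

Things in the scene. Friction and masses are not known exactly. Their poses are not given: they have to be found in the camera images.
- tray_blue: meal tray, white with a blue edge, fixed; 250 mm long (own x, roughly along world x, either way round), 170 mm wide (y), floor 4 mm thick, edge 14 mm high, 5 mm thick. Origin: centre of the underside, z up. Two flat grey marks on its floor, at y = 0: round (64 mm across) centred at x = +62 mm, oblong (84 mm along x, 64 mm along y) centred at x = -62 mm.
- tray_orange: meal tray, white with an orange edge, fixed; 250 mm long (own x, roughly along world x, either way round), 170 mm wide (y), floor 4 mm thick, edge 14 mm high, 5 mm thick. Origin: centre of the underside, z up. Two flat grey marks on its floor, at y = 0: round (64 mm across) centred at x = +62 mm, oblong (84 mm along x, 64 mm along y) centred at x = -62 mm.
- salad_mid (a point): Salad tub: round lidded tub, white body, green lid; 56 mm across (lid lip 58), 52 mm high, straight sides, standing upright loose on the bench at the start, 0.09 to 0.23 kg. The point is its centre, 26 mm above its underside; z up.
- dessert_mid (a point): Dessert tub: round lidded tub, white body, red lid; 56 mm across (lid lip 58), 52 mm high, straight sides, standing upright loose on the bench at the start, 0.09 to 0.23 kg. The point is its centre, 26 mm above its underside; z up.
- sandwich_mid (a point): Sandwich box: lidded oblong box, brown cardboard all over with a cream panel on top; 76 mm long (own x), 56 mm wide (own y; lid lip 58), 42 mm high, flat top, loose, flat on the bench at the start, its length within about 0.3 rad of the world x direction, 0.09 to 0.23 kg. The point is its centre, 21 mm above its underside; z up.
- cheese_mid (a point): Cheese box: lidded oblong box, white body with a yellow lid; 76 mm long (own x), 56 mm wide (own y; lid lip 58), 42 mm high, flat top, loose, flat on the bench at the start, its length within about 0.3 rad of the world x direction, 0.09 to 0.23 kg. The point is its centre, 21 mm above its underside; z up.
- sauce_mid (a point): Sauce cup: small round lidded cup, white body, black lid; 44 mm across (lid lip 46), 36 mm high, straight sides, upright and loose, 0.035 to 0.07 kg. The point is its centre, 18 mm above its underside; z up.
- spare_mid (a point): Spare tub, to be left alone: round lidded tub, white body, white lid; 56 mm across (lid lip 58), 52 mm high, straight sides, standing upright loose on the bench at the start, 0.09 to 0.23 kg. The point is its centre, 26 mm above its underside; z up.
- cutlery_mid (a point): Cutlery box, to be left alone: lidded oblong box, plain grey all over; 76 mm long (own x), 56 mm wide (own y; lid lip 58), 42 mm high, flat top, loose, flat on the bench at the start, its length within about 0.3 rad of the world x direction, 0.09 to 0.23 kg. The point is its centre, 21 mm above its underside; z up.
- shaker_mid (a point): Steel shaker, to be left alone: round, 40 mm across, 60 mm high, narrower at the top, loose. The point is its centre line at 30 mm above its underside; z up.
Mind the look-alikes: they are no part of the job. Of the things shaped like the part that bears sandwich_mid, the cardboard one is meant. Leave any purple look-alike of the part that bears salad_mid alone.

How it is judged:
At the end, for the whole second after the job is handed in: Each thing on its own tray's mark, the sauce cup on the brown box: centres within 12 mm along each axis of the tray (or box), heights within 4 mm, upright within 0.15 rad, boxes along the tray within 0.26 rad (either way round), all let go and at rest (x of salad_mid in the frame of tray_blue between 0.05 and 0.074 m and y of salad_mid in the frame of tray_blue between -0.012 and 0.012 m and z of salad_mid in the frame of tray_blue between 0.026 and 0.034 m and angle between each of salad_mid, sandwich_mid, dessert_mid, cheese_mid, sauce_mid's own z axis and vertical below 0.15 rad and linear speed of each of salad, sandwich, dessert, cheese, sauce below 0.02 m/s and x of sandwich_mid in the frame of tray_blue between -0.074 and -0.05 m and y of sandwich_mid in the frame of tray_blue between -0.012 and 0.012 m and z of sandwich_mid in the frame of tray_blue between 0.021 and 0.029 m and angle between the x axis of sandwich_mid and the x axis of tray_blue, either way round below 0.26 rad and x of dessert_mid in the frame of tray_orange between 0.05 and 0.074 m and y of dessert_mid in the frame of tray_orange between -0.012 and 0.012 m and z of dessert_mid in the frame of tray_orange between 0.026 and 0.034 m and x of cheese_mid in the frame of tray_orange between -0.074 and -0.05 m and y of cheese_mid in the frame of tray_orange between -0.012 and 0.012 m and z of cheese_mid in the frame of tray_orange between 0.021 and 0.029 m and angle between the x axis of cheese_mid and the x axis of tray_orange, either way round below 0.26 rad and x of sauce_mid in the frame of sandwich_mid between -0.012 and 0.012 m and y of sauce_mid in the frame of sandwich_mid between -0.012 and 0.012 m and z of sauce_mid in the frame of sandwich_mid between 0.035 and 0.043 m); the robot touches nothing.
It fails at once if the all-white tub is moved more than 25 mm or knocked over (distance of spare_mid from where it was at the start of the episode above 0.025 m or angle between spare_mid's own z axis and vertical above 0.5 rad).
It fails at once if the grey box is moved more than 25 mm or knocked over (distance of cutlery_mid from where it was at the start of the episode above 0.025 m or angle between cutlery_mid's own z axis and vertical above 0.5 rad).
It fails at once if the steel shaker is moved more than 25 mm or knocked over (distance of shaker_mid from where it was at the start of the episode above 0.025 m or angle between shaker_mid's own z axis and vertical above 0.5 rad).
It also fails if it takes over 115 s, if anything falls off the work surface, if the arm or the gripper's body presses on something with over 40 N, if the wrist force passes 120 N, or if a joint passes its speed limit or range.

## Working session

There is one attempt and no reset: what is moved stays moved. The work goes in short steps, Python scripts to look and compute and a shell command to move; the robot and the scene stay as the last step left them, time stands still between calls to the robot, and variables do not carry over. Pictures are saved under pics/ and viewed, and the job is handed in when it is done.

```bash
ls; mkdir -p pics; python3 - <<'E'
from bench import arm
import cv2
s=arm.get_state();print(s)
for n in("scene","side","wrist"):
    c=arm.read_camera(n);cv2.imwrite(f"pics/{n}0.png",c["pixels"][:,:,::-1]);print(n,c["vertical_fov"],c["cx"],c["cy"],c["position"],c["rotation"])
E
```

```text
pics
{'time': 0.0, 'joint_positions': array([-1.34850415,  0.4267186 ,  0.07387663,  1.60658976, -0.03410896,
        1.11078825, -0.06707835]), 'dq': array([ 2.06439336e-03, -3.72907048e-04, -4.67785735e-05, -3.47526243e-04,
       -3.04166785e-04,  2.67222362e-05,  2.58559920e-04]), 'effort': array([-1.03019996e-03, -9.49830008e+01,  3.76033410e+00, -4.63497591e+01,
        1.92783109e-02,  9.96295887e-03, -6.70395298e-05]), 'ee_pos': array([0.24513989, 0.62858765, 0.30322785]), 'tcp_rot': array([-6.86714278e-05,  1.84845356e-01,  9.82767423e-01, -6.18062978e-04]), 'ft_force': array([ 0.39323239, -0.44974643, -0.06800111]), 'moment': array([ 0.02504826, -0.01684319,  0.00384502]), 'gripper_width': 0.9986790870050883}
scene 57.3543515544123 279.20741524307095 208.32883992629152 [ 0.85463936 -0.30990747  0.70435717] [-0.26041001  0.89874556  0.33695972 -0.10440882]
side 43.633365785966475 282.95460143435264 211.63037996469285 [ 0.07472816 -0.78913247  0.74564553] [-0.43453534  0.85815184 -0.24629358  0.11871791]
wrist 65.70646984690485 274.48645431721343 209.91048511511056 [0.17877763 0.65423018 0.37324889] [0.11829581 0.81667341 0.55909603 0.08038832]
```

View pics/scene0.png

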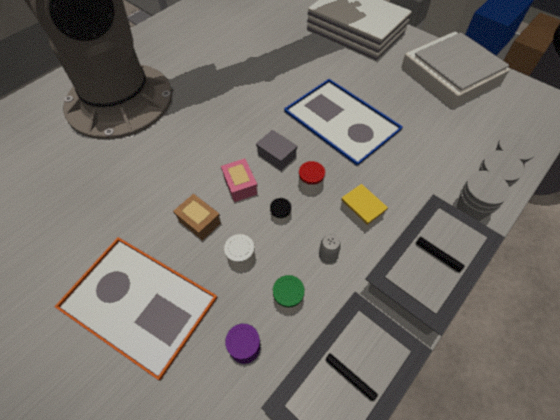

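View pics/side0.png

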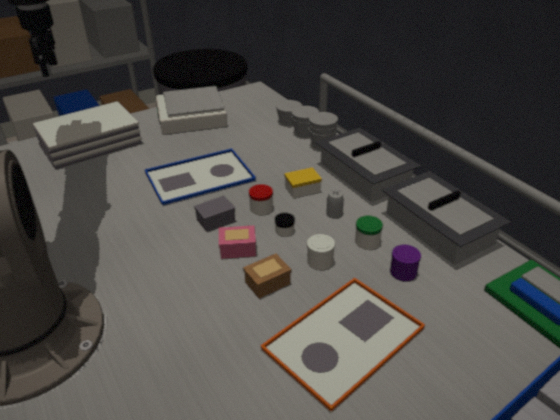

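View pics/wrist0.png

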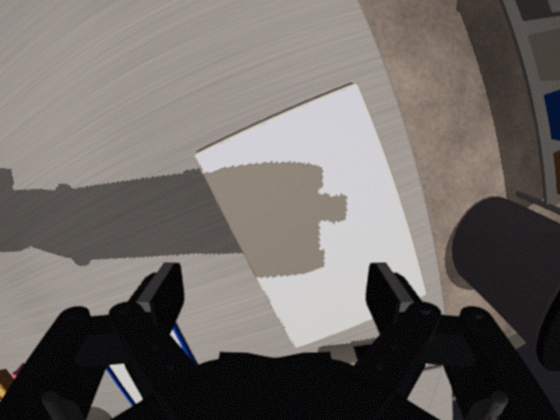

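The scene view shows these things:

| Thing | Pixel |
|---|---|
| Green lid | (289,291) |
| Red lid | (312,173) |
| Black cup | (281,209) |
| Brown box | (197,214) |
| Yellow box | (364,204) |
| Grey box | (277,149) |
| White tub | (240,249) |
| Shaker | (330,247) |
| Purple tub | (243,342) |
| Pink box | (240,178) |

There are two look-alike pairs:
- **Sandwich box:** brown (197,214) or pink (240,178). The brown cardboard one fits the description.
- **Salad tub:** green (289,291) or purple (243,342). The green-lidded one fits.

Next I'll confirm these in a crop and measure positions.

```bash
cat > h.py <<'E'
import numpy as np, cv2
from scipy.spatial.transform import Rotation as R
from bench import arm
def rot(q): return R.from_quat(np.roll(np.array(q),-1)).as_matrix()
def rays(c,uv):
    f=c["pixels"].shape[0]/2/np.tan(np.radians(c["vertical_fov"])/2)
    d=(np.atleast_2d(uv).astype(float)-[c["cx"],c["cy"]])/f
    return np.c_[d,np.ones(len(d))]@rot(c["rotation"]).T
def plane(c,uv,z):
    r=rays(c,uv);p=np.array(c["position"]);return p+r*((z-p[2])/r[:,2])[:,None]
def cloud(c):
    v,u=np.mgrid[:420,:560];uv=np.c_[u.ravel(),v.ravel()]
    return (np.array(c["position"])+rays(c,uv)*c["z_map"].ravel()[:,None]).reshape(420,560,3)
def comp(m,seed):
    n,l=cv2.connectedComponents(m.astype(np.uint8));k=l[seed[1],seed[0]]
    return l==k if k else None
E
python3 - <<'E'
from h import *
c=arm.read_camera("scene");d=arm.read_camera("side")
np.save("sc.npy",c,allow_pickle=True);np.save("sd.npy",d,allow_pickle=True)
im=c["pixels"][120:380,150:420,::-1];cv2.imwrite("pics/crop.png",cv2.resize(im,None,fx=2.2,fy=2.2,interpolation=cv2.INTER_CUBIC))
S=dict(green=(289,291,.052),red=(312,173,.052),black=(281,207,.036),brown=(197,211,.042),yellow=(364,204,.042),grey=(277,146,.042),white=(240,246,.052),shaker=(330,241,.06),purple=(243,342,.052),pink=(240,175,.042))
D=dict(green=(369,225,.052),red=(261,192,.052),black=(285,219,.036),brown=(267,268,.042),yellow=(302,177,.042),grey=(214,209,.042),white=(321,243,.052),shaker=(336,196,.06),purple=(406,256,.052),pink=(237,234,.042))
for cam,T in((c,S),(d,D)):
    P=cloud(cam)
    print("bench z",np.median(P[300:320,20:40,2]) )
    for k,(u,v,h) in T.items():
        z=P[v-1:v+2,u-1:u+2,2].mean()
        m=(abs(P[:,:,2]-z)<.006)&(cam["z_map"]>0)
        m=comp(m,(u,v))
        if m is None: print(k,"none",z);continue
        ys,xs=np.nonzero(m)
        Q=plane(cam,np.c_[xs,ys],h)[:,:2]
        r=cv2.minAreaRect((Q*1000).astype(np.float32))
        print(k,len(xs),"z",round(z,4),"mean",Q.mean(0).round(4),"rect",np.round(r[0],1),np.round(r[1],1),round(r[2],1))
E
```

```text
bench z -0.0010068936539931461
green 802 z 0.0525 mean [ 0.6998 -0.1209] rect [ 699.7 -120.6] [55.3 57.4] 41.0
red 479 z 0.0518 mean [0.5652 0.1135] rect [565.3 114. ] [55.9 59.7] 39.7
black 341 z 0.0357 mean [0.5665 0.0097] rect [566.9   9.1] [43.7 46.7] 40.8
brown 966 z 0.0418 mean [ 0.4485 -0.1162] rect [ 447.8 -115.8] [80.8 59.1] 1.2
yellow 953 z 0.0412 mean [0.6935 0.1269] rect [692.6 127.2] [61.4 79.1] 79.2
grey 707 z 0.042 mean [0.4513 0.1274] rect [450.7 127.2] [62.  80.7] 89.9
white 679 z 0.0515 mean [ 0.5745 -0.1184] rect [ 574.1 -118.2] [56.7 58.4] 57.1
shaker 223 z 0.0589 mean [0.7007 0.0008] rect [7.003e+02 3.000e-01] [32.4 31.7] 40.9
purple none 0.12391999693047977
pink 793 z 0.0424 mean [0.4468 0.0087] rect [446.4   9.2] [58.4 81.4] 63.6
bench z 0.12509955565552722
green 389 z 0.0528 mean [ 0.6942 -0.1232] rect [ 693.7 -122.5] [64.5 55.4] 49.7
red 307 z 0.0528 mean [0.559  0.1113] rect [558.9 110.7] [62.6 57.2] 57.4
black 238 z 0.036 mean [0.5601 0.0067] rect [560.4   8. ] [51.7 42.7] 57.5
brown 870 z 0.0428 mean [ 0.4422 -0.1188] rect [ 442.2 -119.1] [80.2 64.1] 1.4
yellow 459 z 0.0422 mean [0.6867 0.1248] rect [686.8 124. ] [68.3 81.2] 79.3
grey 581 z 0.0424 mean [0.4448 0.1249] rect [445.1 124.6] [66.3 80.6] 89.4
white 454 z 0.052 mean [ 0.5688 -0.1216] rect [ 569.1 -122.6] [64.  55.4] 56.2
shaker 116 z 0.0584 mean [ 0.6928 -0.0033] rect [692.5  -3.7] [36.4 32.1] 57.4
purple 486 z 0.0521 mean [ 0.6939 -0.2401] rect [ 694.4 -239.4] [62.3 57. ] 40.2
pink 684 z 0.0428 mean [0.4404 0.0068] rect [440.9   6.5] [64.6 77.2] 63.7
```

View pics/crop.png

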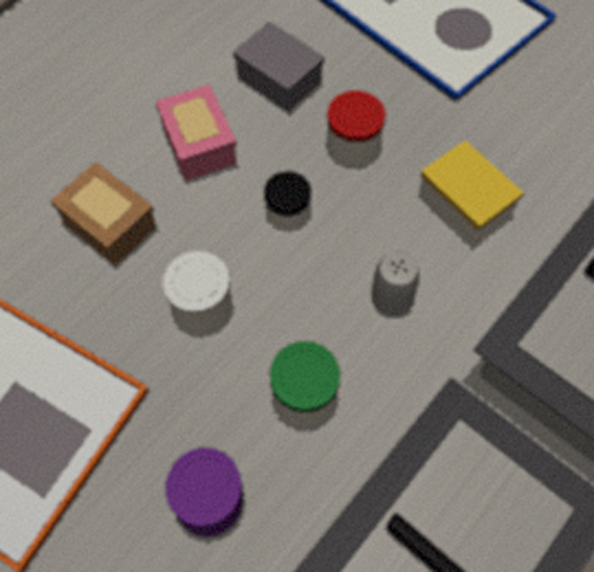

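The crop confirms that the brown cardboard box is at crop (103,205) and the pink box at (197,125) is the look-alike. The green tub is at crop (305,375) and the purple one at (205,487). The two cameras disagree by about 6 mm, so I'll tighten the masks and locate the tray marks.

```bash
python3 - <<'E'
from h import *
c=np.load("sc.npy",allow_pickle=True).item();d=np.load("sd.npy",allow_pickle=True).item()
def hsv(cam): return cv2.cvtColor(cam["pixels"],cv2.COLOR_RGB2HSV)
S=dict(green=(289,291,.052),red=(312,173,.052),yellow=(364,204,.042),black=(281,207,.036))
D=dict(green=(369,225,.052),red=(261,192,.052),yellow=(302,177,.042),black=(285,219,.036))
for nm,cam,T in(("scene",c,S),("side",d,D)):
    H=hsv(cam)
    for k,(u,v,h) in T.items():
        if k=="black": m=H[:,:,2]<45
        else: m=(abs(H[:,:,0].astype(int)-int(H[v,u,0]))<12)&(H[:,:,1]>110)
        m=comp(m,(u,v));ys,xs=np.nonzero(m);Q=plane(cam,np.c_[xs,ys],h)[:,:2]
        r=cv2.minAreaRect((Q*1000).astype(np.float32));print(nm,k,len(xs),Q.mean(0).round(4),np.round(r[0],1),np.round(r[1],1),round(r[2],1))
TS={"blue_rnd":(360,133),"blue_obl":(325,108),"or_rnd":(113,287),"or_obl":(162,320)}
TD={"blue_rnd":(222,171),"blue_obl":(177,182),"or_rnd":(320,357),"or_obl":(367,321)}
for nm,cam,T in(("scene",c,TS),("side",d,TD)):
    g=cv2.cvtColor(cam["pixels"],cv2.COLOR_RGB2GRAY)
    R_={}
    for k,(u,v) in T.items():
        th=(int(g[v,u])+200)/2
        m=comp(g<145,(u,v));ys,xs=np.nonzero(m);Q=plane(cam,np.c_[xs,ys],.004)[:,:2]
        r=cv2.minAreaRect((Q*1000).astype(np.float32));R_[k]=Q.mean(0);print(nm,k,g[v,u],len(xs),Q.mean(0).round(4),np.round(r[1],1),round(r[2],1))
    for t in("blue","or"):
        a=R_[t+"_rnd"]-R_[t+"_obl"];print(nm,t,"sep",np.linalg.norm(a).round(4),"yaw",np.arctan2(a[1],a[0]).round(3),"cen",((R_[t+"_rnd"]+R_[t+"_obl"])/2).round(4))
E
```

```text
scene green 751 [ 0.6997 -0.1217] [ 699.6 -121.9] [53.4 55.5] 41.0
scene red 452 [0.5643 0.1131] [564.6 113.3] [53.9 59.9] 39.7
scene yellow 981 [0.6931 0.1259] [692.3 126.1] [62.6 80.2] 79.1
scene black 316 [0.5674 0.0079] [567.8   8.1] [39.5 44.2] 40.9
side green 370 [ 0.6931 -0.1262] [ 693.4 -125.9] [62.7 51.4] 49.7
side red 313 [0.5591 0.1086] [559.  108.2] [67.  54.4] 59.2
side yellow 515 [0.686 0.121] [686.3 121.7] [71.9 83.2] 79.6
side black 230 [0.5593 0.0029] [559.4   4.2] [51.4 40.2] 57.5
scene blue_rnd 100 387 [0.5577 0.3177] [62.  60.3] 40.6
scene blue_obl 99 567 [0.4346 0.3302] [64.5 84.3] 84.0
scene or_rnd 99 827 [ 0.4282 -0.3236] [63.5 62.7] 41.1
scene or_obl 104 1585 [ 0.55   -0.3002] [84.4 64.6] 10.4
scene blue sep 0.1237 yaw -0.102 cen [0.4961 0.3239]
scene or sep 0.124 yaw -2.952 cen [ 0.4891 -0.3119]
side blue_rnd 82 271 [0.5565 0.3162] [65.3 65.1] 57.3
side blue_obl 81 500 [0.4327 0.3285] [71.  87.6] 84.2
side or_rnd 80 963 [ 0.4271 -0.3253] [66.3 65.6] 88.7
side or_obl 79 1298 [ 0.5482 -0.3018] [87.6 67.1] 11.0
side blue sep 0.1244 yaw -0.099 cen [0.4946 0.3224]
side or sep 0.1234 yaw -2.95 cen [ 0.4877 -0.3136]
```

```bash
python3 -m creep '[-0.812,-0.614,0,0,0,-0.355,-0.812,-0.614,0,0,0,-0.355,-0.812,-0.614,0,0,0,-0.355,-0.812,-0.614,0,0,0,-0.355,-0.812,-0.614,0,0,0,-0.355]' 0 40
```

```text
time: 0.67
ee_pos: [0.3297, 0.4933, 0.3043]
tcp_rot: [0.001, 0.003, 1.0, -0.001]
ft_force: [1.0, 1.5, 0.5]
gripper_width: 1.001
```

```bash
cat > st.py <<'E'
from h import *
s=arm.get_state();M=rot(s["tcp_rot"]);print(round(s["time"],2),np.round(s["ee_pos"],4),"tilt",np.degrees(np.arccos(-M[2,2])).round(2),"yaw(y-90)",np.degrees(np.arctan2(M[1,1],M[0,1])).round(2)-90,s["ft_force"].round(1),round(s["gripper_width"],3),"q7",s["joint_positions"].round(2))
E
python3 -m creep '[-0.8,-1,0,0,0,0,-0.8,-1,0,0,0,0,-0.8,-1,0,0,0,0,-0.8,-1,0,0,0,0,-0.8,-1,0,0,0,0]'
python3 -m creep '[0,-1,0.2,0,0,0,0,-1,0.2,0,0,0,0,-1,0.2,0,0,0,0,-1,0.2,0,0,0]'
python3 -m creep '[0,-1,0.2,0,0,0,0,-1,0.2,0,0,0,0,-1,0.2,0,0,0,0,-1,0.2,0,0,0]'
python3 -m creep '[0,-1,0.2,0,0,0,0,-1,0.2,0,0,0,0,-1,0.2,0,0,0,0,-1,0.2,0,0,0]'
python3 -m creep '[0,0,0,0,0,0,0,0,0,0,0,0,0,0,0,0,0,0]'
python3 st.py; python3 - <<'E'
from h import *
c=arm.read_camera("wrist");cv2.imwrite("pics/w1.png",c["pixels"][:,:,::-1]);print(c["position"],c["rotation"])
E
```

```text
time: 1.08
ee_pos: [0.4477, 0.3449, 0.3041]
tcp_rot: [0.0, 0.002, 1.0, -0.0]
ft_force: [0.7, -0.2, -0.2]
gripper_width: 0.996
time: 1.42
ee_pos: [0.4448, 0.1951, 0.2733]
tcp_rot: [-0.0, 0.001, 1.0, -0.0]
ft_force: [1.1, -0.1, -0.4]
gripper_width: 0.997
time: 1.75
ee_pos: [0.4445, 0.0454, 0.2435]
tcp_rot: [-0.0, 0.001, 1.0, -0.0]
ft_force: [-0.2, -0.4, 0.4]
gripper_width: 0.997
time: 2.08
ee_pos: [0.4445, -0.1046, 0.2136]
tcp_rot: [0.0, 0.001, 1.0, -0.0]
ft_force: [-0.1, -0.2, -0.2]
gripper_width: 0.998
time: 2.33
ee_pos: [0.4453, -0.1007, 0.214]
tcp_rot: [-0.0, 0.0, 1.0, 0.0]
ft_force: [1.1, -0.2, -0.0]
gripper_width: 1.002
2.33 [ 0.4453 -0.1007  0.214 ] tilt 0.01 yaw(y-90) -0.010000000000005116 [ 1.1 -0.2 -0. ] 1.002 q7 [-0.3   0.19  0.42  2.19 -0.11  0.78  1.77]
[ 0.37400932 -0.10134849  0.28394266] [0.10093341 0.69940986 0.70027407 0.10126461]
```

View pics/w1.png

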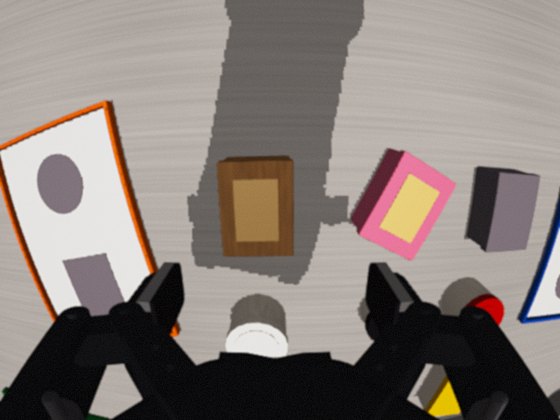

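The wrist view shows the brown box at (256,208) between the fingers, with its long side roughly along image v. The pink box is at (410,205). I'll measure the brown box with the fisheye model.

```bash
cat >> h.py <<'E'
def fplane(c,uv,z):
    f=210/np.tan(np.radians(c["vertical_fov"])/2)
    d=np.atleast_2d(uv).astype(float)-[c["cx"],c["cy"]];r=np.hypot(d[:,0],d[:,1])+1e-9;t=r/f
    v=np.c_[d*(np.sin(t)/r)[:,None],np.cos(t)]@rot(c["rotation"]).T
    p=np.array(c["position"]);return p+v*((z-p[2])/v[:,2])[:,None]
def wmeas(c,m,z):
    ys,xs=np.nonzero(m);Q=fplane(c,np.c_[xs,ys],z)[:,:2]
    r=cv2.minAreaRect((Q*1000).astype(np.float32));return len(xs),Q.mean(0).round(4),np.round(r[0],1),np.round(r[1],1),round(r[2],1)
E
python3 - <<'E'
from h import *
c=arm.read_camera("wrist");H=cv2.cvtColor(c["pixels"],cv2.COLOR_RGB2HSV).astype(int)
print(H[210,256],H[210,225],H[160,256],H[165,440])
m=(H[:,:,1]>90)&(abs(H[:,:,0]-H[210,256,0])<6)&(H[:,:,2]>H[210,256,2]-30)
print("panel",wmeas(c,comp(m,(256,210)),.042))
m=(H[:,:,1]>90)&(abs(H[:,:,0]-15)<10)
print("whole",wmeas(c,comp(m,(256,210)),.042))
E
```

```text
[ 18 140 162] [ 14 168 105] [ 13 165  74] [ 12  18 188]
panel (2731, array([ 0.4453, -0.1157]), array([ 445.9, -116. ]), array([49.7, 34.6]), 0.3)
whole (7297, array([ 0.4425, -0.1154]), array([ 443.9, -115.8]), array([80.9, 57.5]), 1.0)
```

```bash
python3 -m creep '[0,-0.1,0,0,0,0,0,-0.1,0.25,0,0,0,0,-0.1,0.5,0,0,0,0,-0.1,0.7,0,0,0,0,-0.1,0.89,0,0,0]'
python3 -m creep '[0,0,0,0,0,0,0,0,0,0,0,0]'
python3 -m creep '[0,0,0,0,0,0,0,0,0,0,0,0,0,0,0,0,0,0,0,0,0,0,0,0,0,0,0,0,0,0]' 255 40
python3 -m creep '[0,0,0,0,0,0,0,0,0,0,0,0,0,0,0,0,0,0,0,0,0,0,0,0,0,0,0,0,0,0]'
python3 st.py
```

```text
time: 2.85
ee_pos: [0.4452, -0.1149, 0.079]
tcp_rot: [0.0, -0.001, 1.0, 0.0]
ft_force: [0.5, -0.4, 0.5]
gripper_width: 0.998
time: 3.02
ee_pos: [0.4447, -0.1156, 0.0801]
tcp_rot: [-0.001, -0.0, 1.0, 0.0]
ft_force: [0.3, 0.8, 0.8]
gripper_width: 1.0
time: 3.43
ee_pos: [0.4462, -0.116, 0.0823]
tcp_rot: [0.002, -0.0, 1.0, 0.0]
ft_force: [-2.2, 0.8, 13.8]
gripper_width: 0.649
time: 3.85
ee_pos: [0.4462, -0.1161, 0.0822]
tcp_rot: [0.002, -0.0, 1.0, 0.0]
ft_force: [-3.3, 1.5, 14.7]
gripper_width: 0.648
3.85 [ 0.4462 -0.1161  0.0822] tilt 0.18 yaw(y-90) 0.01999999999999602 [-3.3  1.5 14.7] 0.648 q7 [-0.15  0.45  0.32  2.25 -0.31  0.47  1.98]
```

```bash
python3 -m creep '[0,0,-0.1,0,0,0,0,0,-0.25,0,0,0,0,0,-0.45,0,0,0,0,0,-0.65,0,0,0,0,0,-0.8,0,0,0]'
python3 -m creep '[0,0.2,0,0,0,0,0,0.4,0,0,0,0,0,0.6,0,0,0,0,0,0.8,0,0,0,0,0,1,0,0,0,0]'
python3 -m creep '[0,0.2,0,0,0,0,0,0.4,0,0,0,0,0,0.6,0,0,0,0,0,0.8,0,0,0,0,0,1,0,0,0,0]'
python3 -m creep '[0.02,0.2,0,0,0,0.02,0.04,0.4,0,0,0,0.04,0.06,0.6,0,0,0,0.06,0.08,0.8,0,0,0,0.08,0.08,0.97,0,0,0,0.095]'
python3 -m creep '[0,0,0,0,0,0,0,0,0,0,0,0,0,0,0,0,0,0]'
python3 st.py; python3 - <<'E'
from h import *
c=arm.read_camera("wrist");cv2.imwrite("pics/w2.png",c["pixels"][:,:,::-1]);c=arm.read_camera("scene");cv2.imwrite("pics/s2.png",c["pixels"][:,:,::-1])
E
```

```text
time: 4.27
ee_pos: [0.4455, -0.1164, 0.2037]
tcp_rot: [0.001, 0.0, 1.0, 0.0]
ft_force: [0.6, 0.0, -1.3]
gripper_width: 0.647
time: 4.68
ee_pos: [0.4451, 0.0353, 0.2019]
tcp_rot: [0.001, 0.0, 1.0, 0.001]
ft_force: [0.5, 0.0, -1.2]
gripper_width: 0.652
time: 5.1
ee_pos: [0.445, 0.1854, 0.2019]
tcp_rot: [0.001, 0.0, 1.0, 0.001]
ft_force: [1.2, 1.1, -1.0]
gripper_width: 0.649
time: 5.52
ee_pos: [0.4324, 0.3316, 0.2019]
tcp_rot: [0.001, 0.05, 0.999, 0.001]
ft_force: [0.4, 0.0, -1.8]
gripper_width: 0.648
time: 5.77
ee_pos: [0.4332, 0.3287, 0.2012]
tcp_rot: [0.0, 0.05, 0.999, 0.0]
ft_force: [0.0, -0.0, -1.2]
gripper_width: 0.648
5.77 [0.4332 0.3287 0.2012] tilt 0.04 yaw(y-90) -5.700000000000003 [ 0.  -0.  -1.2] 0.648 q7 [-0.97  0.34  0.24  2.01 -0.11  0.81  0.81]
```

View pics/w2.png

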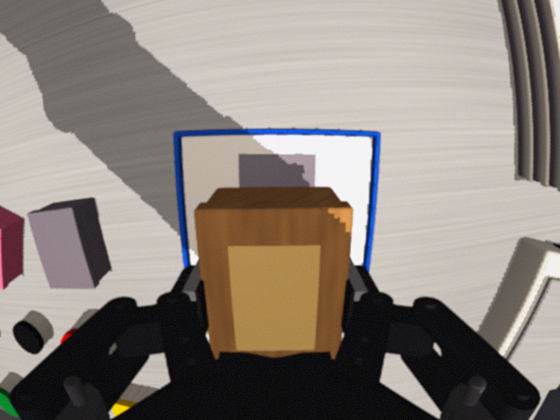

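View pics/s2.png

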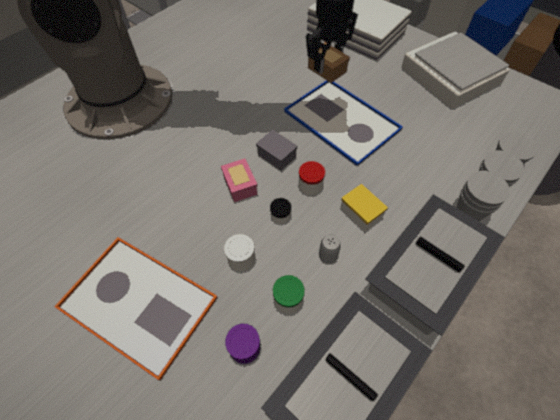

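The brown box is held, aligned with the tray, over the oblong mark (mark just beyond it at (277,170)). Lowering and releasing.

```bash
python3 -m creep '[0,0,0.2,0,0,0,0,0,0.4,0,0,0,0,0,0.55,0,0,0,0,0,0.67,0,0,0,0,0,0.75,0,0,0]'
python3 -m creep '[0,0,0,0,0,0,0,0,0.01,0,0,0,0,0,0.01,0,0,0]'
python3 st.py
python3 -m creep '[0,0,0,0,0,0,0,0,0,0,0,0,0,0,0,0,0,0,0,0,0,0,0,0,0,0,0,0,0,0]' 0
python3 -m creep '[0,0,-0.15,0,0,0,0,0,-0.3,0,0,0,0,0,-0.5,0,0,0,0,0,-0.7,0,0,0,0,0,-0.8,0,0,0]'
python3 st.py; python3 - <<'E'
from h import *
c=arm.read_camera("wrist");cv2.imwrite("pics/w3.png",c["pixels"][:,:,::-1])
H=cv2.cvtColor(c["pixels"],cv2.COLOR_RGB2HSV).astype(int)
m=((H[:,:,1]>90)&(abs(H[:,:,0]-15)<10)).astype(np.uint8)
n,l,s,ce=cv2.connectedComponentsWithStats(m)
for i in range(1,n):
    if s[i,4]>1500: print(ce[i],wmeas(c,l==i,.046))
E
```

```text
time: 6.28
ee_pos: [0.4331, 0.3279, 0.0865]
tcp_rot: [-0.0, 0.05, 0.999, -0.001]
ft_force: [-0.2, 0.3, -0.8]
gripper_width: 0.647
time: 6.53
ee_pos: [0.4336, 0.329, 0.0869]
tcp_rot: [0.0, 0.05, 0.999, 0.0]
ft_force: [0.3, 0.5, -1.0]
gripper_width: 0.65
6.53 [0.4336 0.329  0.0869] tilt 0.03 yaw(y-90) -5.739999999999995 [ 0.3  0.5 -1. ] 0.65 q7 [-0.92  0.52  0.19  2.06 -0.17  0.57  0.86]
time: 6.95
ee_pos: [0.4333, 0.3294, 0.0866]
tcp_rot: [0.0, 0.05, 0.999, 0.0]
ft_force: [-0.5, -0.1, -0.6]
gripper_width: 1.0
time: 7.37
ee_pos: [0.434, 0.3297, 0.2097]
tcp_rot: [0.001, 0.05, 0.999, 0.001]
ft_force: [0.7, -0.8, 0.6]
gripper_width: 0.997
7.37 [0.434  0.3297 0.2097] tilt 0.18 yaw(y-90) -5.719999999999999 [ 0.7 -0.8  0.6] 0.997 q7 [-0.97  0.33  0.25  2.   -0.11  0.82  0.81]
[272.97054284 206.48752251] (7774, array([0.4298, 0.329 ]), array([431.2, 328.9]), array([57.4, 81.1]), 84.8)
```

View pics/w3.png

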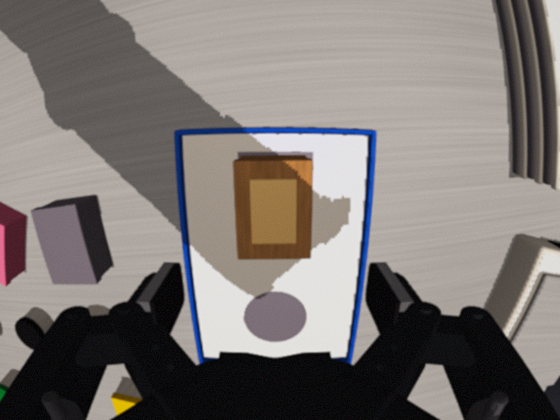

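The box is on the oblong mark, square, at about (0.433, 0.329). The sauce cup is next.

```bash
python3 -m creep '[-0.107,-0.19,0,0,0,-0.02,-0.215,-0.38,0,0,0,-0.04,-0.32,-0.57,0,0,0,-0.06,-0.43,-0.76,0,0,0,-0.08,-0.537,-0.951,0,0,0,-0.095]'
python3 -m creep '[-0.09,-0.2,0,0,0,0,-0.18,-0.4,0,0,0,0,-0.27,-0.6,0,0,0,0,-0.36,-0.8,0,0,0,0,-0.443,-1,0,0,0,0]'
python3 -m creep '[0,-0.1,0,0,0,0,0,-0.14,0,0,0,0,0,-0.14,0,0,0,0,0,-0.14,0,0,0,0,0,-0.14,0,0,0,0]'
python3 st.py; python3 - <<'E'
from h import *
c=arm.read_camera("wrist");cv2.imwrite("pics/w4.png",c["pixels"][:,:,::-1])
H=cv2.cvtColor(c["pixels"],cv2.COLOR_RGB2HSV).astype(int)
m=((H[:,:,2]<60)).astype(np.uint8)
n,l,s,ce=cv2.connectedComponentsWithStats(m)
for i in range(1,n):
    if s[i,4]>500: print(ce[i],wmeas(c,l==i,.036))
E
```

```text
time: 7.83
ee_pos: [0.4995, 0.1779, 0.2064]
tcp_rot: [0.0, -0.001, 1.0, 0.0]
ft_force: [0.6, 0.8, 0.8]
gripper_width: 1.004
time: 8.25
ee_pos: [0.5661, 0.0277, 0.2063]
tcp_rot: [0.0, 0.0, 1.0, -0.0]
ft_force: [0.1, 1.2, -0.5]
gripper_width: 1.002
time: 8.67
ee_pos: [0.5654, 0.0099, 0.2063]
tcp_rot: [-0.0, -0.001, 1.0, 0.0]
ft_force: [-0.7, 1.5, 0.3]
gripper_width: 1.002
8.67 [0.5654 0.0099 0.2063] tilt 0.03 yaw(y-90) 0.09999999999999432 [-0.7  1.5  0.3] 1.002 q7 [-0.4   0.37  0.34  1.96 -0.16  0.83  1.59]
[389.42135289  67.66259169] (1227, array([0.4526, 0.0961]), array([448.8,  95.8]), array([11.7, 76.3]), 89.6)
[276.02228938 207.95957688] (2647, array([0.5636, 0.0107]), array([564.1,  10.7]), array([46.6, 43.5]), 0.2)
[273.89888635 366.5340139 ] (46334, array([0.7556, 0.0112]), array([801.6,  39.7]), array([1097.4,  382. ]), 88.9)
```

View pics/w4.png

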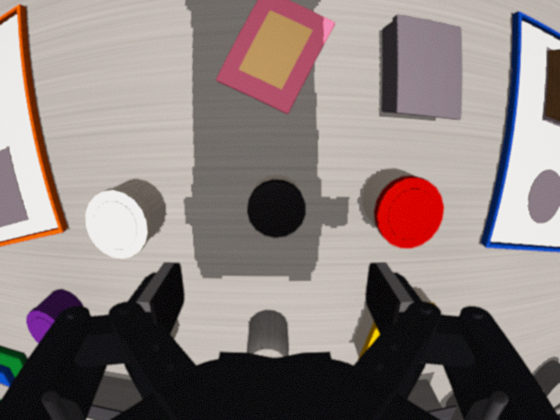

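The sauce cup is centred between the fingers at (276,208), which works out to about (0.564, 0.0107). Descending and gripping, lightly since it is small.

```bash
python3 -m creep '[0,0.01,0.2,0,0,0,0,0.01,0.4,0,0,0,0,0.01,0.6,0,0,0,0,0.01,0.75,0,0,0,0,0.01,0.86,0,0,0]'
python3 -m creep '[0,0,0,0,0,0,0,0,0,0,0,0]'
python3 -m creep '[0,0,0,0,0,0,0,0,0,0,0,0,0,0,0,0,0,0,0,0,0,0,0,0,0,0,0,0,0,0]' 255 30
python3 -m creep '[0,0,0,0,0,0,0,0,0,0,0,0]'
python3 st.py
python3 -m creep '[0,0,-0.15,0,0,0,0,0,-0.3,0,0,0,0,0,-0.5,0,0,0,0,0,-0.7,0,0,0,0,0,-0.9,0,0,0]'
python3 -m creep '[0.1,0.2,0,0,0,0,0.2,0.4,0,0,0,0,0.3,0.6,0,0,0,0,0.38,0.8,0,0,0,0,0.45,1,0,0,0,0]'
python3 -m creep '[0.1,0.2,0,0,0,0,0.2,0.4,0,0,0,0,0.3,0.6,0,0,0,0,0.38,0.8,0,0,0,0,0.43,1,0,0,0,0]'
python3 -m creep '[0,0.06,0,0,0,0,0,0.12,0,0,0,0,0,0.12,0,0,0,0,0,0.12,0,0,0,0,0,0.12,0,0,0,0]'
python3 st.py; python3 - <<'E'
from h import *
c=arm.read_camera("wrist");cv2.imwrite("pics/w5.png",c["pixels"][:,:,::-1])
E
```

```text
time: 9.13
ee_pos: [0.5647, 0.0112, 0.0753]
tcp_rot: [-0.001, -0.001, 1.0, 0.0]
ft_force: [-0.8, 0.3, -0.5]
gripper_width: 1.001
time: 9.3
ee_pos: [0.5653, 0.0106, 0.0771]
tcp_rot: [-0.001, -0.001, 1.0, -0.0]
ft_force: [0.8, -0.3, 1.2]
gripper_width: 0.999
time: 9.72
ee_pos: [0.5661, 0.01, 0.0786]
tcp_rot: [0.001, 0.0, 1.0, 0.0]
ft_force: [-3.0, 0.7, 10.7]
gripper_width: 0.507
time: 9.88
ee_pos: [0.5662, 0.01, 0.0786]
tcp_rot: [0.001, 0.0, 1.0, 0.0]
ft_force: [-1.8, 0.9, 11.7]
gripper_width: 0.508
9.88 [0.5662 0.01   0.0786] tilt 0.09 yaw(y-90) 0.0 [-1.8  0.9 11.7] 0.508 q7 [-0.34  0.57  0.26  2.02 -0.26  0.58  1.67]
time: 10.3
ee_pos: [0.5654, 0.0097, 0.2143]
tcp_rot: [0.0, 0.0, 1.0, 0.0]
ft_force: [0.8, -0.9, -0.9]
gripper_width: 0.507
time: 10.72
ee_pos: [0.4971, 0.161, 0.2131]
tcp_rot: [0.0, 0.0, 1.0, 0.0]
ft_force: [0.8, 0.6, -0.8]
gripper_width: 0.507
time: 11.13
ee_pos: [0.4322, 0.3112, 0.2131]
tcp_rot: [0.0, -0.0, 1.0, 0.0]
ft_force: [0.3, 0.2, -0.0]
gripper_width: 0.503
time: 11.55
ee_pos: [0.4342, 0.3264, 0.2124]
tcp_rot: [0.0, 0.001, 1.0, -0.0]
ft_force: [0.8, -0.1, -0.7]
gripper_width: 0.506
11.55 [0.4342 0.3264 0.2124] tilt 0.03 yaw(y-90) -0.10999999999999943 [ 0.8 -0.1 -0.7] 0.506 q7 [-0.95  0.32  0.23  2.   -0.1   0.83  0.9 ]
```

View pics/w5.png

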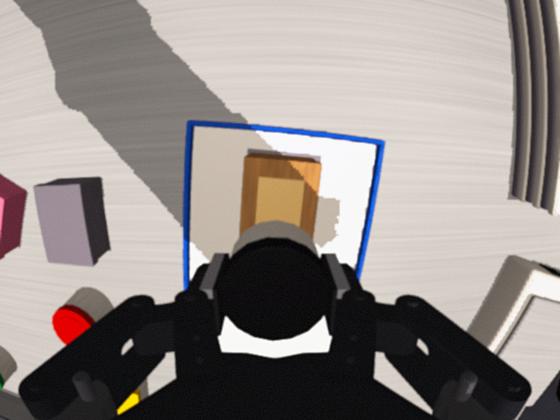

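```bash
python3 -m creep '[0,0.015,0.15,0,0,0,0,0.015,0.3,0,0,0,0,0.015,0.42,0,0,0,0,0.015,0.52,0,0,0,0,0.015,0.57,0,0,0]'
python3 -m creep '[0,0,0,0,0,0,0,0,0.012,0,0,0,0,0,0.012,0,0,0]'
python3 st.py
python3 -m creep '[0,0,0,0,0,0,0,0,0,0,0,0,0,0,0,0,0,0,0,0,0,0,0,0,0,0,0,0,0,0]' 0
python3 -m creep '[0,0,-0.1,0,0,0,0,0,-0.2,0,0,0,0,0,-0.35,0,0,0,0,0,-0.5,0,0,0,0,0,-0.6,0,0,0]'
python3 st.py; python3 - <<'E'
from h import *
c=arm.read_camera("wrist");cv2.imwrite("pics/w6.png",c["pixels"][:,:,::-1])
H=cv2.cvtColor(c["pixels"],cv2.COLOR_RGB2HSV).astype(int)
n,l,s,ce=cv2.connectedComponentsWithStats((H[:,:,2]<60).astype(np.uint8))
for i in range(1,n):
    if 500<s[i,4]<20000: print(ce[i],wmeas(c,l==i,.082))
m=((H[:,:,1]>90)&(abs(H[:,:,0]-15)<10)).astype(np.uint8)
n,l,s,ce=cv2.connectedComponentsWithStats(m)
for i in range(1,n):
    if s[i,4]>1500: print(ce[i],wmeas(c,l==i,.046))
E
```

```text
time: 12.02
ee_pos: [0.4335, 0.3286, 0.1253]
tcp_rot: [-0.001, 0.001, 1.0, -0.001]
ft_force: [-0.0, 0.3, -0.6]
gripper_width: 0.505
time: 12.27
ee_pos: [0.4341, 0.33, 0.1257]
tcp_rot: [0.0, 0.0, 1.0, 0.0]
ft_force: [0.4, 0.8, -0.1]
gripper_width: 0.507
12.27 [0.4341 0.33   0.1257] tilt 0.05 yaw(y-90) -0.04000000000000625 [ 0.4  0.8 -0.1] 0.507 q7 [-0.92  0.46  0.19  2.05 -0.14  0.65  0.93]
time: 12.68
ee_pos: [0.4337, 0.3302, 0.1254]
tcp_rot: [0.0, 0.0, 1.0, 0.0]
ft_force: [0.2, -0.1, -0.7]
gripper_width: 0.999
time: 13.1
ee_pos: [0.4339, 0.3302, 0.217]
tcp_rot: [0.0, 0.0, 1.0, 0.0]
ft_force: [-0.8, 0.4, -0.1]
gripper_width: 1.0
13.1 [0.4339 0.3302 0.217 ] tilt 0.08 yaw(y-90) -0.010000000000005116 [-0.8  0.4 -0.1] 1.0 q7 [-0.96  0.32  0.23  1.99 -0.1   0.84  0.89]
[511.69375     93.07708333] (960, array([0.3308, 0.5104]), array([333.1, 510.3]), array([155.8,   6.3]), 2.6)
[526.56795132  95.95841785] (986, array([0.3302, 0.5278]), array([332.5, 528.5]), array([164.7,   7.3]), 3.0)
[542.63283319  99.90379523] (1133, array([0.3301, 0.5485]), array([332. , 548.6]), array([177.5,   8.7]), 2.6)
[ 90.37043908 211.73469388] (1617, array([0.4252, 0.1935]), array([422.4, 190.3]), array([72.1, 46.7]), 28.4)
[274.14169473 221.30106622] (3564, array([0.4314, 0.3297]), array([431.8, 329.6]), array([46.4, 44.3]), 0.0)
[269.94560791 185.24200116] (3438, array([0.4149, 0.3263]), array([431.3, 328.9]), array([57.5, 81. ]), 85.0)
```

View pics/w6.png

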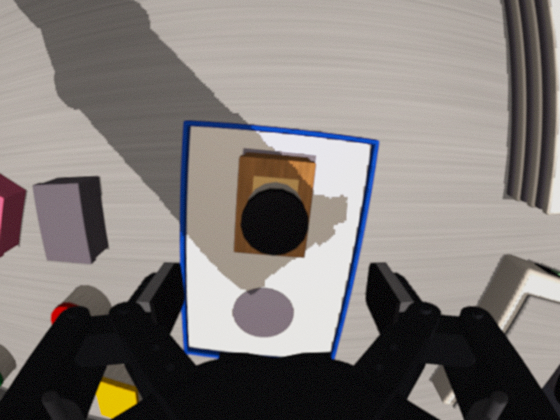

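The sauce cup is centred on the box: cup at (0.432, 0.330), box at (0.433, 0.329). The green tub is next.

```bash
python3 -m creep '[-0.12,-0.2,0,0,0,0,-0.24,-0.4,0,0,0,0,-0.36,-0.6,0,0,0,0,-0.48,-0.8,0,0,0,0,-0.59,-1,0,0,0,0]'
python3 -m creep '[-0.12,-0.2,0,0,0,0,-0.24,-0.4,0,0,0,0,-0.36,-0.6,0,0,0,0,-0.48,-0.8,0,0,0,0,-0.59,-1,0,0,0,0]'
python3 -m creep '[-0.12,-0.2,0,0,0,0,-0.24,-0.4,0,0,0,0,-0.36,-0.6,0,0,0,0,-0.48,-0.8,0,0,0,0,-0.59,-1,0,0,0,0]'
python3 -m creep '[0,0,0,0,0,0,0,0,0,0,0,0,0,0,0,0,0,0]'
python3 st.py; python3 - <<'E'
from h import *
c=arm.read_camera("wrist");cv2.imwrite("pics/w7.png",c["pixels"][:,:,::-1])
H=cv2.cvtColor(c["pixels"],cv2.COLOR_RGB2HSV).astype(int)
n,l,s,ce=cv2.connectedComponentsWithStats(((H[:,:,1]>110)&(abs(H[:,:,0]-65)<20)).astype(np.uint8))
for i in range(1,n):
    if s[i,4]>500: print(ce[i],wmeas(c,l==i,.052))
E
```

```text
time: 13.57
ee_pos: [0.5228, 0.1786, 0.2152]
tcp_rot: [0.0, -0.0, 1.0, 0.0]
ft_force: [1.3, 0.8, -0.5]
gripper_width: 0.999
time: 13.98
ee_pos: [0.6114, 0.0285, 0.215]
tcp_rot: [0.0, 0.0, 1.0, 0.0]
ft_force: [0.9, 0.5, 0.0]
gripper_width: 0.998
time: 14.4
ee_pos: [0.6998, -0.1214, 0.2148]
tcp_rot: [-0.0, -0.0, 1.0, 0.0]
ft_force: [0.3, 0.2, 0.3]
gripper_width: 0.995
time: 14.65
ee_pos: [0.6988, -0.1196, 0.2146]
tcp_rot: [-0.0, 0.0, 1.0, 0.0]
ft_force: [-0.1, 0.0, -0.2]
gripper_width: 1.0
14.65 [ 0.6988 -0.1196  0.2146] tilt 0.05 yaw(y-90) -0.010000000000005116 [-0.1  0.  -0.2] 1.0 q7 [-0.16  0.58  0.34  1.61 -0.22  0.99  1.83]
[274.00323699 211.56416185] (4325, array([ 0.6976, -0.1204]), array([ 698.4, -120.6]), array([57. , 56.1]), 24.2)
[ 37.42194093 295.72526957] (2133, array([ 0.7905, -0.3696]), array([ 804.6, -388.7]), array([138.5,  73.9]), 89.9)
```

View pics/w7.png

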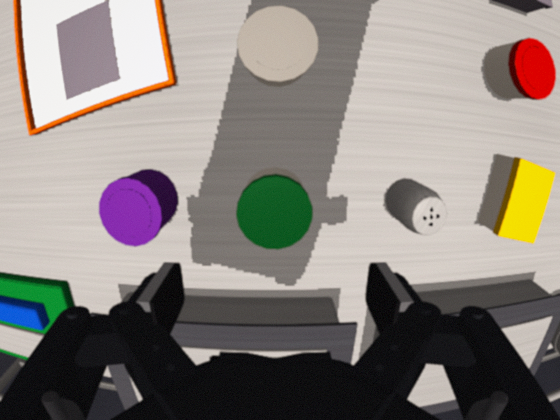

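The green tub is at (274,211), about (0.698, -0.1205), with purple at (138,210) clear to the left. Before descending I'll check the height of the pans just beyond it.

```bash
python3 - <<'E'
from h import *
for f in("sc.npy","sd.npy"):
    c=np.load(f,allow_pickle=True).item();P=cloud(c).reshape(-1,3)
    for y0 in(-.2,-.15,-.1,-.05,0,.05,.1,.15):
        q=P[(abs(P[:,1]-y0)<.025)&(P[:,0]>.735)&(P[:,0]<.9)&(P[:,2]>.015)&(P[:,2]<.3)]
        if len(q): print(y0,"minx",np.percentile(q[:,0],1).round(3),"maxz",np.percentile(q[:,2],99).round(3),"zmax x<.79",q[q[:,0]<.79][:,2].max().round(3) if (q[:,0]<.79).any() else None)
E
```

```text
-0.2 minx 0.791 maxz 0.085 zmax x<.79 None
-0.15 minx 0.791 maxz 0.089 zmax x<.79 None
-0.1 minx 0.792 maxz 0.072 zmax x<.79 None
-0.05 minx 0.792 maxz 0.069 zmax x<.79 None
0 minx 0.792 maxz 0.071 zmax x<.79 None
0.05 minx 0.792 maxz 0.072 zmax x<.79 None
0.1 minx 0.792 maxz 0.089 zmax x<.79 None
0.15 minx 0.791 maxz 0.072 zmax x<.79 0.037
-0.2 minx 0.789 maxz 0.087 zmax x<.79 0.07
-0.15 minx 0.789 maxz 0.089 zmax x<.79 0.069
-0.1 minx 0.788 maxz 0.072 zmax x<.79 0.069
-0.05 minx 0.788 maxz 0.069 zmax x<.79 0.068
0 minx 0.788 maxz 0.072 zmax x<.79 0.069
0.05 minx 0.789 maxz 0.073 zmax x<.79 0.069
0.1 minx 0.788 maxz 0.09 zmax x<.79 0.069
0.15 minx 0.788 maxz 0.073 zmax x<.79 0.071
```

```bash
python3 -m creep '[0,-0.005,0.2,0,0,0,0,-0.005,0.4,0,0,0,0,-0.005,0.6,0,0,0,0,-0.005,0.77,0,0,0,0,-0.005,0.87,0,0,0]'
python3 -m creep '[0,0,0,0,0,0,0,0,0,0,0,0]'
python3 -m creep '[0,0,0,0,0,0,0,0,0,0,0,0,0,0,0,0,0,0,0,0,0,0,0,0,0,0,0,0,0,0]' 255 40
python3 -m creep '[0,0,0,0,0,0,0,0,0,0,0,0]'
python3 st.py
python3 -m creep '[0,0,-0.15,0,0,0,0,0,-0.3,0,0,0,0,0,-0.5,0,0,0,0,0,-0.7,0,0,0,0,0,-0.9,0,0,0]'
python3 -m creep '[0.06,0.19,0,0,0,0,0.12,0.38,0,0,0,0,0.18,0.57,0,0,0,0,0.25,0.77,0,0,0,0,0.315,0.97,0,0,0,0]'
python3 -m creep '[0.06,0.19,0,0,0,0,0.12,0.38,0,0,0,0,0.18,0.57,0,0,0,0,0.25,0.77,0,0,0,0,0.315,0.97,0,0,0,0]'
python3 -m creep '[0.06,0.19,0,0,0,0,0.12,0.38,0,0,0,0,0.18,0.57,0,0,0,0,0.25,0.77,0,0,0,0,0.315,0.97,0,0,0,0]'
python3 -m creep '[0,0,0,0,0,0,0,0,0,0,0,0,0,0,0,0,0,0]'
python3 st.py; python3 - <<'E'
from h import *
c=arm.read_camera("wrist");cv2.imwrite("pics/w8.png",c["pixels"][:,:,::-1])
E
```

```text
time: 15.12
ee_pos: [0.6978, -0.1187, 0.0818]
tcp_rot: [-0.001, -0.001, 1.0, 0.0]
ft_force: [-1.0, -0.1, 0.5]
gripper_width: 1.0
time: 15.28
ee_pos: [0.6991, -0.12, 0.0849]
tcp_rot: [-0.0, -0.0, 1.0, 0.0]
ft_force: [-0.8, 0.1, 1.3]
gripper_width: 0.999
time: 15.7
ee_pos: [0.7, -0.1208, 0.0866]
tcp_rot: [0.001, 0.0, 1.0, 0.0]
ft_force: [-1.7, 0.4, 9.0]
gripper_width: 0.647
time: 15.87
ee_pos: [0.7, -0.1207, 0.0866]
tcp_rot: [0.001, 0.0, 1.0, 0.0]
ft_force: [-1.8, 0.2, 8.4]
gripper_width: 0.645
15.87 [ 0.7    -0.1207  0.0866] tilt 0.15 yaw(y-90) 0.0 [-1.8  0.2  8.4] 0.645 q7 [-0.12  0.73  0.29  1.67 -0.28  0.78  1.87]
time: 16.28
ee_pos: [0.699, -0.1208, 0.222]
tcp_rot: [0.0, 0.0, 1.0, -0.0]
ft_force: [0.1, 0.1, -1.5]
gripper_width: 0.644
time: 16.7
ee_pos: [0.6513, 0.0259, 0.2207]
tcp_rot: [0.001, 0.0, 1.0, 0.0]
ft_force: [-0.4, 0.3, -1.9]
gripper_width: 0.65
time: 17.12
ee_pos: [0.6041, 0.1715, 0.2207]
tcp_rot: [0.001, 0.0, 1.0, 0.0]
ft_force: [0.9, 0.2, -2.0]
gripper_width: 0.639
time: 17.53
ee_pos: [0.5568, 0.3171, 0.2207]
tcp_rot: [0.0, 0.0, 1.0, 0.0]
ft_force: [0.5, 0.5, -1.4]
gripper_width: 0.65
time: 17.78
ee_pos: [0.5575, 0.3155, 0.2203]
tcp_rot: [0.0, -0.0, 1.0, 0.0]
ft_force: [-0.3, -0.7, 0.1]
gripper_width: 0.649
17.78 [0.5575 0.3155 0.2203] tilt 0.04 yaw(y-90) 0.0 [-0.3 -0.7  0.1] 0.649 q7 [-0.83  0.46  0.28  1.78 -0.16  0.92  1.09]
```

View pics/w8.png

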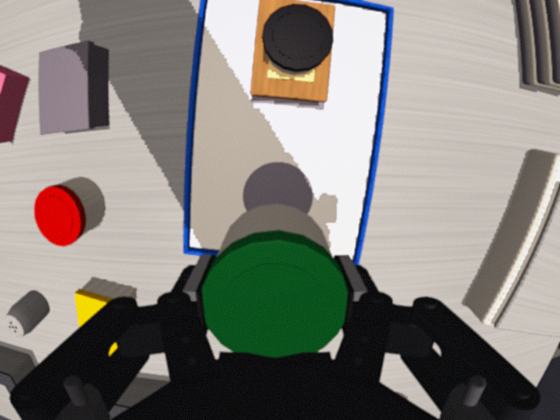

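```bash
python3 -m creep '[0,0.01,0.2,0,0,0,0,0.01,0.42,0,0,0,0,0.01,0.62,0,0,0,0,0.01,0.77,0,0,0,0,0.01,0.84,0,0,0]'
python3 -m creep '[0,0,0,0,0,0,0,0,0.015,0,0,0,0,0,0.015,0,0,0]'
python3 st.py
python3 -m creep '[0,0,0,0,0,0,0,0,0,0,0,0,0,0,0,0,0,0,0,0,0,0,0,0,0,0,0,0,0,0]' 0
python3 -m creep '[0,0,-0.1,0,0,0,0,0,-0.25,0,0,0,0,0,-0.45,0,0,0,0,0,-0.65,0,0,0,0,0,-0.85,0,0,0]'
python3 st.py; python3 - <<'E'
from h import *
c=arm.read_camera("wrist");cv2.imwrite("pics/w9.png",c["pixels"][:,:,::-1])
H=cv2.cvtColor(c["pixels"],cv2.COLOR_RGB2HSV).astype(int)
n,l,s,ce=cv2.connectedComponentsWithStats(((H[:,:,1]>110)&(abs(H[:,:,0]-65)<20)).astype(np.uint8))
for i in range(1,n):
    if s[i,4]>500: print(ce[i],wmeas(c,l==i,.056))
E
```

```text
time: 18.25
ee_pos: [0.5569, 0.3153, 0.0909]
tcp_rot: [-0.001, 0.001, 1.0, -0.001]
ft_force: [-1.3, -0.8, -2.3]
gripper_width: 0.641
time: 18.5
ee_pos: [0.5581, 0.317, 0.0923]
tcp_rot: [0.001, 0.0, 1.0, 0.0]
ft_force: [-0.2, 0.0, -2.1]
gripper_width: 0.643
18.5 [0.5581 0.317  0.0923] tilt 0.07 yaw(y-90) -0.04999999999999716 [-0.2  0.  -2.1] 0.643 q7 [-0.79  0.63  0.23  1.84 -0.21  0.7   1.13]
time: 18.92
ee_pos: [0.5575, 0.3174, 0.0917]
tcp_rot: [0.0, 0.0, 1.0, 0.0]
ft_force: [0.2, -0.0, -0.6]
gripper_width: 1.003
time: 19.33
ee_pos: [0.5572, 0.3171, 0.2202]
tcp_rot: [-0.0, 0.0, 1.0, -0.0]
ft_force: [-0.3, -0.2, 0.3]
gripper_width: 0.997
19.33 [0.5572 0.3171 0.2202] tilt 0.02 yaw(y-90) -0.010000000000005116 [-0.3 -0.2  0.3] 0.997 q7 [-0.83  0.47  0.29  1.77 -0.16  0.93  1.09]
[274.55464353 210.68316135] (4264, array([0.5558, 0.3167]), array([556.4, 316.8]), array([55.4, 57.5]), 88.2)
```

View pics/w9.png

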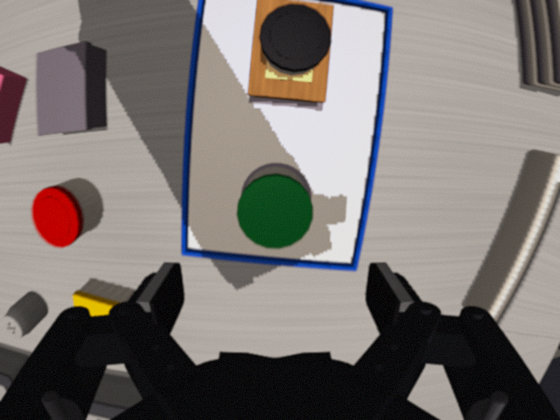

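The green tub stands on the round mark at (0.556, 0.317), within about 1 mm. Red tub next.

```bash
python3 -m creep '[0,-0.2,0,0,0,0,0,-0.4,0,0,0,0,-0.02,-0.6,0,0,0,0,-0.04,-0.8,0,0,0,0,-0.045,-1,0,0,0,0]'
python3 -m creep '[0,-0.18,0,0,0,0,0,-0.36,0,0,0,0,0,-0.36,0,0,0,0,0,-0.36,0,0,0,0,0,-0.36,0,0,0,0]'
python3 st.py; python3 - <<'E'
from h import *
c=arm.read_camera("wrist");cv2.imwrite("pics/w10.png",c["pixels"][:,:,::-1])
H=cv2.cvtColor(c["pixels"],cv2.COLOR_RGB2HSV).astype(int)
n,l,s,ce=cv2.connectedComponentsWithStats(((H[:,:,1]>150)&((H[:,:,0]<6)|(H[:,:,0]>174))).astype(np.uint8))
for i in range(1,n):
    if s[i,4]>500: print(ce[i],wmeas(c,l==i,.052))
E
```

```text
time: 19.8
ee_pos: [0.5643, 0.166, 0.219]
tcp_rot: [0.0, -0.0, 1.0, 0.0]
ft_force: [0.3, -0.3, 0.2]
gripper_width: 1.002
time: 20.22
ee_pos: [0.5642, 0.1138, 0.2189]
tcp_rot: [0.0, 0.0, 1.0, 0.0]
ft_force: [-0.2, 0.2, -0.2]
gripper_width: 0.998
20.22 [0.5642 0.1138 0.2189] tilt 0.02 yaw(y-90) 0.0 [-0.2  0.2 -0.2] 0.998 q7 [-0.58  0.37  0.33  1.93 -0.16  0.87  1.41]
[276.59011765 208.57176471] (4250, array([0.562 , 0.1151]), array([562.8, 115.4]), array([56.2, 57.4]), 62.9)
```

View pics/w10.png

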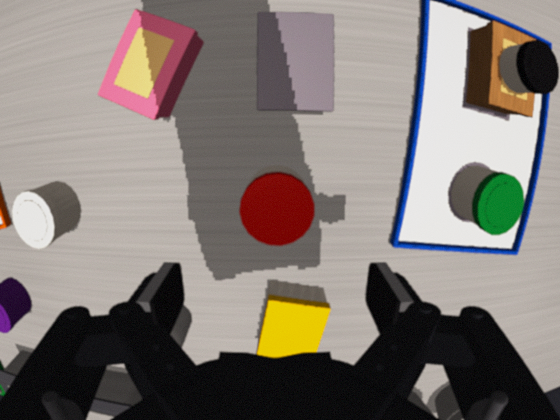

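The red tub is at (277,208), about (0.5625, 0.115). Gripping it and carrying it to the orange tray's round mark.

```bash
python3 -m creep '[0.01,0.01,0.2,0,0,0,0.01,0.01,0.42,0,0,0,0.01,0.01,0.62,0,0,0,0.01,0.01,0.8,0,0,0,0.01,0.01,0.89,0,0,0]'
python3 -m creep '[0,0,0,0,0,0,0,0,0,0,0,0]'
python3 -m creep '[0,0,0,0,0,0,0,0,0,0,0,0,0,0,0,0,0,0,0,0,0,0,0,0,0,0,0,0,0,0]' 255 40
python3 -m creep '[0,0,0,0,0,0,0,0,0,0,0,0]'
python3 st.py
python3 -m creep '[0,0,-0.15,0,0,0,0,0,-0.3,0,0,0,0,0,-0.5,0,0,0,0,0,-0.7,0,0,0,0,0,-0.9,0,0,0]'
python3 -m creep '[0.06,-0.19,0,0,0,0,0.12,-0.38,0,0,0,0,0.18,-0.57,0,0,0,0,0.24,-0.77,0,0,0,0,0.3,-0.975,0,0,0,0]'
python3 -m creep '[0.06,-0.19,0,0,0,0,0.12,-0.38,0,0,0,0,0.18,-0.57,0,0,0,0,0.24,-0.77,0,0,0,0,0.3,-0.975,0,0,0,0]'
python3 -m creep '[0.06,-0.19,0,0,0,0,0.12,-0.38,0,0,0,0,0.18,-0.57,0,0,0,0,0.24,-0.77,0,0,0,0,0.3,-0.975,0,0,0,0]'
python3 -m creep '[0,0,0,0,0,0,0,0,0,0,0,0,0,0,0,0,0,0]'
python3 st.py; python3 - <<'E'
from h import *
c=arm.read_camera("wrist");cv2.imwrite("pics/w11.png",c["pixels"][:,:,::-1])
E
```

```text
time: 20.68
ee_pos: [0.5612, 0.116, 0.0821]
tcp_rot: [-0.002, -0.001, 1.0, -0.0]
ft_force: [-1.1, -0.7, 0.3]
gripper_width: 0.999
time: 20.85
ee_pos: [0.5624, 0.1156, 0.085]
tcp_rot: [-0.001, -0.001, 1.0, -0.0]
ft_force: [0.5, 0.4, 0.6]
gripper_width: 1.001
time: 21.27
ee_pos: [0.5633, 0.1152, 0.0868]
tcp_rot: [0.001, -0.0, 1.0, 0.001]
ft_force: [-2.0, 0.5, 7.6]
gripper_width: 0.647
time: 21.43
ee_pos: [0.5633, 0.1153, 0.0868]
tcp_rot: [0.001, -0.0, 1.0, 0.001]
ft_force: [-1.8, 0.0, 8.2]
gripper_width: 0.645
21.43 [0.5633 0.1153 0.0868] tilt 0.13 yaw(y-90) 0.0 [-1.8  0.   8.2] 0.645 q7 [-0.52  0.56  0.26  2.   -0.25  0.61  1.48]
time: 21.85
ee_pos: [0.5624, 0.1147, 0.2226]
tcp_rot: [0.0, 0.0, 1.0, 0.0]
ft_force: [-0.2, 0.0, -1.5]
gripper_width: 0.643
time: 22.27
ee_pos: [0.5171, -0.0324, 0.2213]
tcp_rot: [0.001, -0.0, 1.0, 0.0]
ft_force: [0.1, 0.8, -2.3]
gripper_width: 0.649
time: 22.68
ee_pos: [0.4721, -0.1788, 0.2213]
tcp_rot: [0.001, -0.0, 1.0, 0.0]
ft_force: [1.1, -1.0, -1.0]
gripper_width: 0.645
time: 23.1
ee_pos: [0.4271, -0.3251, 0.2213]
tcp_rot: [0.001, -0.0, 1.0, -0.0]
ft_force: [0.3, 0.1, -1.7]
gripper_width: 0.647
time: 23.35
ee_pos: [0.4277, -0.3237, 0.2208]
tcp_rot: [0.0, 0.0, 1.0, 0.0]
ft_force: [-0.2, 0.1, -1.1]
gripper_width: 0.645
23.35 [ 0.4277 -0.3237  0.2208] tilt 0.04 yaw(y-90) -0.01999999999999602 [-0.2  0.1 -1.1] 0.645 q7 [ 0.11  0.33  0.51  2.02 -0.21  0.85  2.31]
```

View pics/w11.png

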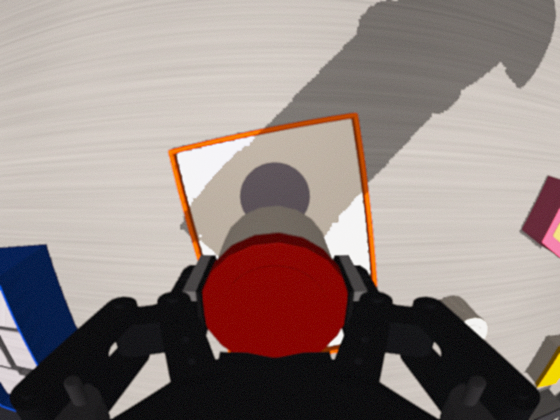

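```bash
python3 -m creep '[0,0,0.2,0,0,0,0,0,0.42,0,0,0,0,0,0.62,0,0,0,0,0,0.77,0,0,0,0,0,0.84,0,0,0]'
python3 -m creep '[0,0,0,0,0,0,0,0,0.018,0,0,0,0,0,0.018,0,0,0]'
python3 st.py
python3 -m creep '[0,0,0,0,0,0,0,0,0,0,0,0,0,0,0,0,0,0,0,0,0,0,0,0,0,0,0,0,0,0]' 0
python3 -m creep '[0,0,-0.1,0,0,0,0,0,-0.25,0,0,0,0,0,-0.45,0,0,0,0,0,-0.65,0,0,0,0,0,-0.85,0,0,0]'
python3 st.py; python3 - <<'E'
from h import *
c=arm.read_camera("wrist");cv2.imwrite("pics/w12.png",c["pixels"][:,:,::-1])
H=cv2.cvtColor(c["pixels"],cv2.COLOR_RGB2HSV).astype(int)
n,l,s,ce=cv2.connectedComponentsWithStats(((H[:,:,1]>150)&((H[:,:,0]<6)|(H[:,:,0]>174))).astype(np.uint8))
for i in range(1,n):
    if s[i,4]>500: print(ce[i],wmeas(c,l==i,.056))
E
```

```text
time: 23.82
ee_pos: [0.4273, -0.3221, 0.092]
tcp_rot: [-0.001, -0.001, 1.0, 0.001]
ft_force: [-0.8, -0.3, -2.1]
gripper_width: 0.646
time: 24.07
ee_pos: [0.4283, -0.324, 0.0927]
tcp_rot: [0.001, -0.0, 1.0, -0.0]
ft_force: [-0.8, 0.5, -1.8]
gripper_width: 0.648
24.07 [ 0.4283 -0.324   0.0927] tilt 0.09 yaw(y-90) 0.01999999999999602 [-0.8  0.5 -1.8] 0.648 q7 [ 0.21  0.53  0.4   2.09 -0.36  0.59  2.43]
time: 24.48
ee_pos: [0.4277, -0.324, 0.092]
tcp_rot: [0.0, 0.0, 1.0, -0.0]
ft_force: [0.7, 0.0, -0.1]
gripper_width: 1.001
time: 24.9
ee_pos: [0.4272, -0.3239, 0.2205]
tcp_rot: [-0.0, 0.0, 1.0, 0.0]
ft_force: [1.3, 0.4, -1.0]
gripper_width: 0.998
24.9 [ 0.4272 -0.3239  0.2205] tilt 0.03 yaw(y-90) -0.030000000000001137 [ 1.3  0.4 -1. ] 0.998 q7 [ 0.1   0.33  0.52  2.02 -0.22  0.85  2.31]
[274.34787654 212.49385008] (4309, array([ 0.4273, -0.3245]), array([ 428. , -324.7]), array([57.8, 56.3]), 0.1)
```

View pics/w12.png

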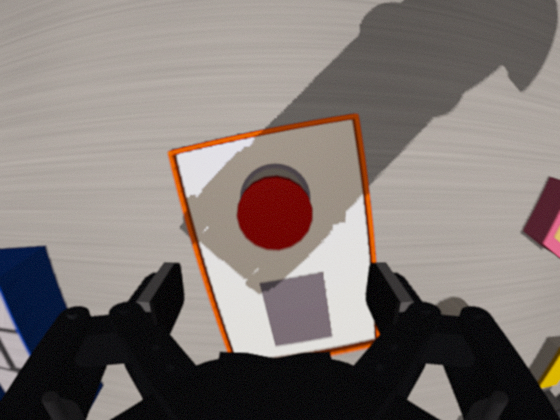

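The red tub is on its mark at (0.4275, -0.3245). Yellow box next.

```bash
python3 -m creep '[-0.12,0.2,0,0,0,0,-0.24,0.4,0,0,0,0,-0.36,0.6,0,0,0,0,-0.48,0.8,0,0,0,0,-0.59,1,0,0,0,0]'
python3 -m creep '[-0.12,0.2,0,0,0,0,-0.24,0.4,0,0,0,0,-0.36,0.6,0,0,0,0,-0.48,0.8,0,0,0,0,-0.59,1,0,0,0,0]'
python3 -m creep '[-0.12,0.2,0,0,0,0.04,-0.24,0.4,0,0,0,0.08,-0.36,0.6,0,0,0,0.12,-0.48,0.8,0,0,0,0.15,-0.59,1,0,0,0,0.18]'
python3 -m creep '[0,0,0,0,0,0,0,0,0,0,0,0,0,0,0,0,0,0]'
python3 st.py; python3 - <<'E'
from h import *
c=arm.read_camera("wrist");cv2.imwrite("pics/w13.png",c["pixels"][:,:,::-1])
H=cv2.cvtColor(c["pixels"],cv2.COLOR_RGB2HSV).astype(int)
n,l,s,ce=cv2.connectedComponentsWithStats(((H[:,:,1]>150)&(abs(H[:,:,0]-25)<7)).astype(np.uint8))
for i in range(1,n):
    if s[i,4]>500: print(ce[i],wmeas(c,l==i,.042))
E
```

```text
time: 25.37
ee_pos: [0.5168, -0.1723, 0.2194]
tcp_rot: [0.0, 0.0, 1.0, 0.0]
ft_force: [0.6, 0.9, -0.1]
gripper_width: 1.002
time: 25.78
ee_pos: [0.6054, -0.0222, 0.2192]
tcp_rot: [0.0, 0.0, 1.0, 0.0]
ft_force: [0.5, -0.2, 0.8]
gripper_width: 1.0
time: 26.2
ee_pos: [0.6938, 0.1277, 0.2191]
tcp_rot: [-0.0, 0.095, 0.995, -0.0]
ft_force: [-0.2, 0.2, -0.2]
gripper_width: 1.005
time: 26.45
ee_pos: [0.6929, 0.1257, 0.2188]
tcp_rot: [-0.0, 0.094, 0.996, -0.0]
ft_force: [0.5, -0.2, 0.4]
gripper_width: 1.002
26.45 [0.6929 0.1257 0.2188] tilt 0.05 yaw(y-90) -10.790000000000006 [ 0.5 -0.2  0.4] 1.002 q7 [-0.57  0.58  0.43  1.62 -0.28  0.99  1.33]
[278.85716349 202.95797227] (6924, array([0.6899, 0.1293]), array([691.4, 129.1]), array([57.7, 78.4]), 79.5)
```

View pics/w13.png

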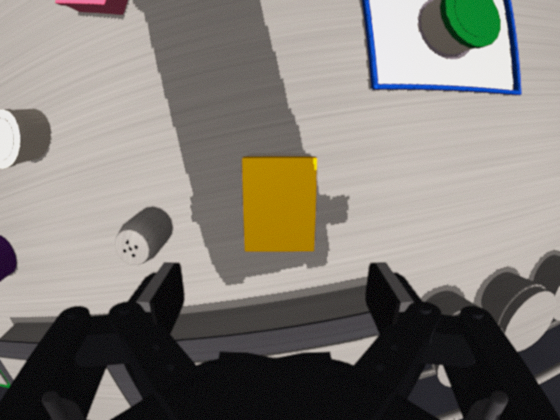

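The yellow box is at (279,203), about (0.6905, 0.129), yaw -10.5°, matching the gripper. Gripping and carrying it.

```bash
python3 -m creep '[0.018,0.02,0.2,0,0,0,0.018,0.02,0.42,0,0,0,0.018,0.02,0.62,0,0,0,0.018,0.02,0.8,0,0,0,0.018,0.02,0.92,0,0,0]'
python3 -m creep '[0,0,0,0,0,0,0,0,0,0,0,0]'
python3 -m creep '[0,0,0,0,0,0,0,0,0,0,0,0,0,0,0,0,0,0,0,0,0,0,0,0,0,0,0,0,0,0]' 255 40
python3 -m creep '[0,0,0,0,0,0,0,0,0,0,0,0]'
python3 st.py
python3 -m creep '[0,0,-0.15,0,0,0,0,0,-0.3,0,0,0,0,0,-0.5,0,0,0,0,0,-0.7,0,0,0,0,0,-0.9,0,0,0]'
python3 -m creep '[0.026,-0.2,0,0,0,-0.036,0.052,-0.4,0,0,0,-0.072,0.078,-0.6,0,0,0,-0.108,0.104,-0.8,0,0,0,-0.144,0.13,-0.995,0,0,0,-0.18]'
python3 -m creep '[0.06,-0.19,0,0,0,0,0.12,-0.38,0,0,0,0,0.18,-0.57,0,0,0,0,0.25,-0.76,0,0,0,0,0.315,-0.955,0,0,0,0]'
python3 -m creep '[0.06,-0.19,0,0,0,-0.04,0.12,-0.38,0,0,0,-0.08,0.18,-0.57,0,0,0,-0.12,0.25,-0.76,0,0,0,-0.15,0.315,-0.955,0,0,0,-0.18]'
python3 -m creep '[0,0,0,0,0,0,0,0,0,0,0,0,0,0,0,0,0,0]'
python3 st.py; python3 - <<'E'
from h import *
c=arm.read_camera("wrist");cv2.imwrite("pics/w14.png",c["pixels"][:,:,::-1])
E
```

```text
time: 26.92
ee_pos: [0.6898, 0.1279, 0.0788]
tcp_rot: [-0.001, 0.095, 0.995, -0.001]
ft_force: [0.6, -0.6, 0.3]
gripper_width: 1.0
time: 27.08
ee_pos: [0.6907, 0.1281, 0.0811]
tcp_rot: [-0.001, 0.095, 0.995, -0.0]
ft_force: [0.0, -0.1, 0.1]
gripper_width: 0.997
time: 27.5
ee_pos: [0.6919, 0.1294, 0.0831]
tcp_rot: [0.001, 0.094, 0.996, 0.0]
ft_force: [-1.8, -0.6, 7.7]
gripper_width: 0.648
time: 27.67
ee_pos: [0.6919, 0.1294, 0.0831]
tcp_rot: [0.001, 0.094, 0.996, 0.0]
ft_force: [-1.6, -0.5, 7.1]
gripper_width: 0.649
27.67 [0.6919 0.1294 0.0831] tilt 0.14 yaw(y-90) -10.819999999999993 [-1.6 -0.5  7.1] 0.649 q7 [-0.52  0.74  0.36  1.69 -0.35  0.77  1.38]
time: 28.08
ee_pos: [0.691, 0.1294, 0.2186]
tcp_rot: [0.0, 0.094, 0.996, 0.0]
ft_force: [0.7, 0.1, -1.2]
gripper_width: 0.65
time: 28.5
ee_pos: [0.6433, -0.0148, 0.2174]
tcp_rot: [0.001, -0.001, 1.0, 0.0]
ft_force: [0.7, -1.2, -0.5]
gripper_width: 0.65
time: 28.92
ee_pos: [0.5961, -0.1579, 0.2173]
tcp_rot: [0.001, 0.0, 1.0, 0.0]
ft_force: [0.9, -0.7, -1.1]
gripper_width: 0.648
time: 29.33
ee_pos: [0.5488, -0.3012, 0.2173]
tcp_rot: [0.001, -0.095, 0.995, -0.0]
ft_force: [1.4, 0.3, -1.8]
gripper_width: 0.65
time: 29.58
ee_pos: [0.5496, -0.2997, 0.2168]
tcp_rot: [0.001, -0.094, 0.996, 0.0]
ft_force: [0.5, 0.7, -1.5]
gripper_width: 0.652
29.58 [ 0.5496 -0.2997  0.2168] tilt 0.06 yaw(y-90) 10.760000000000005 [ 0.5  0.7 -1.5] 0.652 q7 [ 0.09  0.46  0.41  1.82 -0.23  0.91  2.35]
```

View pics/w14.png

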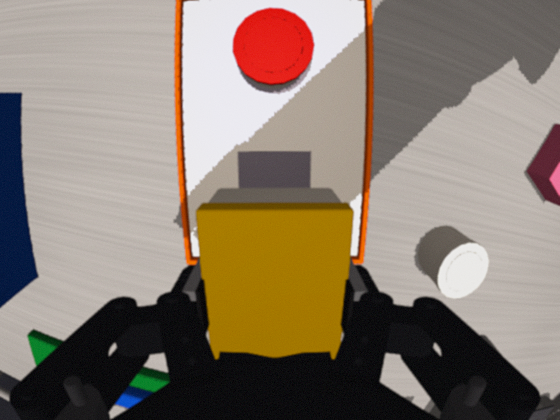

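```bash
python3 -m creep '[0,-0.005,0.2,0,0,0,0,-0.005,0.42,0,0,0,0,-0.005,0.62,0,0,0,0,-0.005,0.77,0,0,0,0,-0.005,0.84,0,0,0]'
python3 -m creep '[0,0,0,0,0,0,0,0,0.016,0,0,0,0,0,0.016,0,0,0]'
python3 st.py
python3 -m creep '[0,0,0,0,0,0,0,0,0,0,0,0,0,0,0,0,0,0,0,0,0,0,0,0,0,0,0,0,0,0]' 0
python3 -m creep '[0,0,-0.1,0,0,0,0,0,-0.25,0,0,0,0,0,-0.45,0,0,0,0,0,-0.65,0,0,0,0,0,-0.85,0,0,0]'
python3 st.py; python3 - <<'E'
from h import *
c=arm.read_camera("wrist");cv2.imwrite("pics/w15.png",c["pixels"][:,:,::-1])
H=cv2.cvtColor(c["pixels"],cv2.COLOR_RGB2HSV).astype(int)
n,l,s,ce=cv2.connectedComponentsWithStats(((H[:,:,1]>150)&(abs(H[:,:,0]-25)<7)).astype(np.uint8))
for i in range(1,n):
    if s[i,4]>500: print(ce[i],wmeas(c,l==i,.046))
E
python3 -m creep '[0.5,0.5,-0.3,0,0,0,0.5,0.5,-0.3,0,0,0,0.7,0.7,-0.5,0,0,0,0.7,0.7,-0.5,0,0,0]'
python3 -m creep '[0,0,0,0,0,0,0,0,0,0,0,0,0,0,0,0,0,0]'
python3 - <<'E'
from h import *
for n in("scene","side"):
    c=arm.read_camera(n);cv2.imwrite(f"pics/{n}16.png",c["pixels"][:,:,::-1])
    np.save(f"{n}16.npy",c,allow_pickle=True)
E
```

```text
time: 30.05
ee_pos: [0.5491, -0.2985, 0.0874]
tcp_rot: [-0.001, -0.095, 0.995, 0.001]
ft_force: [-0.6, 0.4, -1.6]
gripper_width: 0.649
time: 30.3
ee_pos: [0.5502, -0.3003, 0.0884]
tcp_rot: [0.0, -0.094, 0.996, -0.0]
ft_force: [0.3, 0.0, -1.2]
gripper_width: 0.651
30.3 [ 0.5502 -0.3003  0.0884] tilt 0.05 yaw(y-90) 10.840000000000003 [ 0.3  0.  -1.2] 0.651 q7 [ 0.15  0.63  0.33  1.88 -0.31  0.68  2.42]
time: 30.72
ee_pos: [0.5496, -0.3007, 0.0881]
tcp_rot: [0.0, -0.094, 0.996, -0.0]
ft_force: [-0.3, 1.2, 0.4]
gripper_width: 1.001
time: 31.13
ee_pos: [0.5492, -0.3007, 0.2166]
tcp_rot: [-0.0, -0.094, 0.996, 0.0]
ft_force: [0.9, -0.0, -0.4]
gripper_width: 1.001
31.13 [ 0.5492 -0.3007  0.2166] tilt 0.03 yaw(y-90) 10.780000000000001 [ 0.9 -0.  -0.4] 1.001 q7 [ 0.09  0.46  0.41  1.82 -0.23  0.91  2.36]
[274.68965994 208.8254078 ] (7234, array([ 0.5485, -0.3012]), array([ 550.2, -300.8]), array([79. , 57.7]), 10.9)
time: 31.52
ee_pos: [0.425, -0.2165, 0.2902]
tcp_rot: [-0.001, -0.094, 0.996, 0.0]
ft_force: [0.8, 0.9, 1.3]
gripper_width: 0.997
time: 31.77
ee_pos: [0.4272, -0.2172, 0.2905]
tcp_rot: [0.001, -0.094, 0.996, -0.0]
ft_force: [0.9, -0.5, -0.7]
gripper_width: 1.0
```

View pics/w15.png

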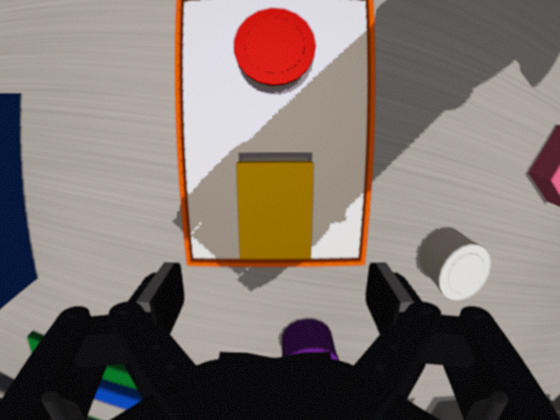

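View pics/scene16.png

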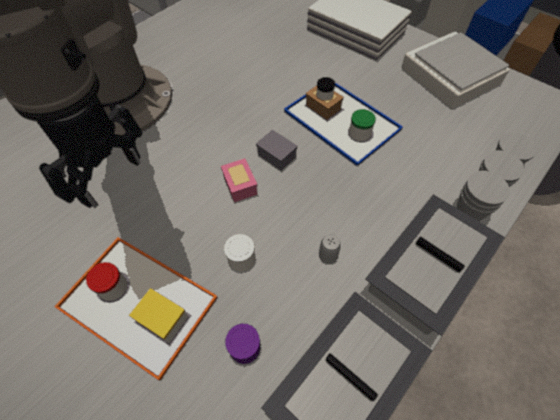

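View pics/side16.png

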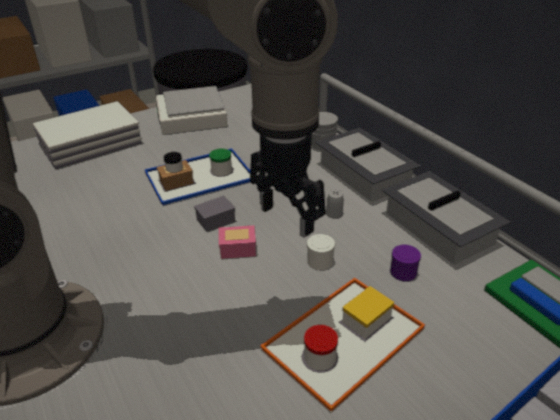

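Every item is in place and upright in both views. The grey box, white tub and shaker are at the same pixels as at the start. I'll do one numeric check and hand in.

```bash
python3 - <<'E'
from h import *
c=np.load("scene16.npy",allow_pickle=True).item();P=cloud(c)
for k,u,v,h in(("green",363,119,.056),("red",103,277,.056),("yellow",158,312,.046),("cup",326,85,.082),("white",240,246,.052),("grey",277,146,.042),("shaker",330,241,.06)):
    m=comp((abs(P[:,:,2]-h)<.006)&(c["z_map"]>0),(u,v))
    if m is None: print(k,P[v,u]);continue
    ys,xs=np.nonzero(m);Q=plane(c,np.c_[xs,ys],h)[:,:2];r=cv2.minAreaRect((Q*1000).astype(np.float32))
    print(k,Q.mean(0).round(3),np.round(r[1]),round(r[2],1),"z",np.median(P[m][:,2]).round(4))
print(arm.close_job())
E
```

```text
green [0.559 0.314] [58. 61.] 2.0 z 0.0558
red [ 0.43  -0.324] [58. 58.] 40.8 z 0.0553
yellow [ 0.552 -0.301] [80. 58.] 10.9 z 0.0452
cup [0.435 0.327] [44. 51.] 38.3 z 0.0818
white [ 0.574 -0.118] [57. 59.] 55.8 z 0.0514
grey [0.451 0.128] [61. 81.] 89.9 z 0.0416
shaker [0.7   0.001] [32. 32.] 37.9 z 0.0577
the job is handed in; nothing more can be done
None
```

Both trays are made up and the job is handed in; the arm's clock was at about 32 s of the 115 s. The brown box went on the blue tray's oblong mark, the sauce cup on top of it and the green tub on the round mark. The red tub and yellow box went on the orange tray's marks. All five were let go, with the gripper open and clear.

- **Position:** After each release, the wrist camera showed each item within about 3 mm of its mark. The sauce cup was within about 2 mm of the box centre, and both boxes were within 1° or so of their trays.
- **Height:** Depth readings put the tops of the cup, both tubs and the yellow box at the expected heights, so they stand flat. The brown box's height was not re-read directly; the cup on top of it reads correctly.
- **Left alone:** The all-white tub, grey box and steel shaker read within 1 mm of where they started. The pink and purple look-alikes were not touched.
- **Disagreements:** The final scene-camera readings differ from the wrist camera's by about 3 mm. Early on, the side camera put object tops about 6 mm off the scene camera, probably because its masks caught the sides of the objects. I relied on the scene and wrist cameras instead.
- **Forces:** The highest wrist force I saw was about 15 N, while gripping the brown box.

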